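# Set the brazing jig's sprung slide on its middle notch

### The job

Two brazing jigs stand on the bench; open the empty one, whose jaws have V notches, to its middle position. With the fingertips push its upright lug along the slide, towards the jaws, until the first tooth has gone by under the sprung stop pin, then let go so that the slide springs back and stays caught on the pin; do not push so far that the second tooth goes by too. Only push: do not pinch the lug or touch the stop pin, and leave the other jig (it holds a brass bracket) and the loose things as they are.

Things in the scene. Friction and masses are not known exactly. Their poses are not given: they have to be found in the camera images.
- tube_jig: The jig to set, fixed to the bench: dark base plate 365 x 90 x 12 mm (x -155 to +210 mm), steel jaws with V notches that make an empty diamond-shaped opening seen from above. Origin on the bench surface under the middle of the closed jaws; x axis = push direction, from the lug to the jaws and on to the spring barrel; z up. Jaws 66 mm wide, up to 66 mm high; barrel up to 53 mm high.
- tube_lug_face (a point): Where to push: on the centre line of the near face of the empty jig's upright lug, 70 mm above the bench, moves with the slide (149 mm before the jig's origin when home). The lug is a steel plate 50 mm wide, 8 mm thick, 27 to 88 mm above the bench, square to the jig's x axis; nothing stands before it but 6 mm of base plate. Axes as the jig's: push along +x.
- tube_slide (a joint): Travel of the empty jig's slide in m along the push: 0 home, 0.035 caught by the first tooth (middle), 0.070 caught by the second (far, wrong, cannot be undone), 0.080 end stop. Spring pushes back with 5 N at 0, 12 N at 0.070; a tooth adds 1 to 3 N. Let go between 0.038 and 0.066 it springs back to 0.035 and stays; short of 0.035 it returns to 0.
- tube_pin (a joint): Height in m by which the empty jig's sprung stop pin is raised, 0 down. The pin stands upright in a bridge 62 mm high and wide, 50 mm before the jig's origin along x. Each tooth lifts it 0.007 on its ramp and it drops by itself once the tooth has gone by (first at a slide travel of 0.036; the second ramp begins to lift it at 0.040).
- tube_rib (a point): Centre of a stiffening plate 44 mm wide, 56 mm high and 4 mm thick on the far side of the empty jig's lug, 58 mm above the bench, moving with the slide. A finger that presses here pinches or pulls the lug, which is wrong.
- tube_pinhead (a point): Middle of the round head of the empty jig's stop pin (20 mm diameter, 8 mm high), 84 mm above the bench at rest; rises and falls with the pin. Not to be touched.
- flat_jig: The other jig, of the same build and sizes but with plain flat jaws that hold a brass bracket (an upright plate with a flange on top, 101 mm above the bench). Same origin and axes. To be left alone.
- flat_slide (a joint): Travel of the other jig's slide in m, 0 home; must stay there. Its lug stands as on the first jig, 149 mm before the origin.
- pot: Loose white plastic flux pot with black lid, 44 mm diameter, 50 mm high, standing between the jigs; origin at the centre of its underside. Leave it.
- collar: Loose copper collar (ring), 52 mm outside diameter, 30 mm high; origin at the centre of its underside. Leave it.
- spanner: Loose steel spanner lying on the bench; origin under its middle. Leave it.
- offcut: Loose dark steel bar offcut 90 x 25 x 25 mm; origin at the centre of its underside. Leave it.

How it is judged:
On the way:
1. the slide of the empty jig has been pushed so far that the stop pin has dropped behind its first tooth (value of joint tube_slide above 0.0345 m and value of joint tube_pin below 0.004 m), for 0.05 s.
At the end, for the whole second after the job is handed in: The empty jig's slide is at rest at its middle position (travel 31 to 38.5 mm), caught on the dropped stop pin (raised less than 3 mm) and let go; the other jig's slide is home (within 4 mm) and the loose things lie within 20 mm of where they were (value of joint tube_slide between 0.031 and 0.0385 m and value of joint tube_pin below 0.003 m and velocity of joint tube_slide between -0.005 and 0.005 m/s and value of joint flat_slide below 0.004 m and distance of each of pot, collar, spanner, offcut from where it was at the start of the episode below 0.02 m); the robot touches nothing.
It fails at once if the slide is pushed on to the far position (second tooth past the pin, travel over 70 mm) (value of joint tube_slide above 0.07 m).
It fails at once if the stop pin is lifted by hand (over 13 mm) or pressed by the fingers (over 2 N) (value of joint tube_pin above 0.013 m or contact force between the fingers and tube_pin above 2 N).
It fails at once if the lug is pinched or pulled: the fingers press on the rib on its far side (over 2 N) (contact force between the fingers and tube_slide_c0 above 2 N).
It fails at once if the other jig's slide is pushed (more than 6 mm) (value of joint flat_slide above 0.006 m).
It fails at once if a loose thing is lifted or knocked away (more than 25 mm) (distance of any of pot, collar, spanner, offcut from where it was at the start of the episode above 0.025 m).
It also fails if it takes over 35 s, if anything falls off the work surface, if the arm or the gripper's body presses on something with over 40 N, if the wrist force passes 120 N, or if a joint passes its speed limit or range.

### The arm

A 7-joint arm with a two-finger parallel gripper is mounted at the origin on the work surface. World frame = base frame: x ahead of the robot, y to its left, z up, the work surface at z = 0. Lengths are in m, angles in rad, forces in N, time in s.
With the tool pointing down it reaches from about 0.425 to 1.025 m from the base axis. Payload 9.4 kg.
Tool frame: the origin (TCP) lies at the very end of the fingers, on their centre line; the grasp point (between the pads) lies env.pinch_z behind it (env.pinch_z is the distance from the TCP to the grasp point, in m); y points along the fingers, x is the direction in which the jaws open and shut, and the axes are right-handed (so a half turn about y gives the same grasp; the last joint's range is limited). The gripper opens to 85 mm and grips with 20 to 120 N. Pads are 22 mm wide; open, the fingers measure 114 mm over their backs; the gripper's body (76 mm by 85 mm) begins 54 mm behind the grasp point. The pads swing forward as they close: fully open they stand 13 mm farther back than shut.
Start: joints at [-1.232, 0.599, -0.003, 1.599, 0.002, 0.943, -0.08], TCP at [0.293, 0.663, 0.231] pointing down, gripper open.
Joint ranges: [-2.57, 2.57], [-0.35, 1.97], [-1.29, 1.29], [0.11, 2.56], [-1.05, 4.19], [0.11, 1.86], [-2.63, 2.63]. Speed limits (rad/s): [2.22, 2.22, 3.01, 3.01, 3.14, 3.14, 3.14].

### API

Orientations are given as a 3x3 rotation matrix whose columns are the frame's x, y, z axes.
In Python, from cell import env gives the robot as it stands.
- The arm moves only by the tool move_arm, never from a script. Its argument "moves" is one flat list of numbers, 6 for each row, row after row: the shift along the tool's x, y, z normalised to -1 to 1, where 1 is 0.04 m, then the turn, a rotation vector about the tool's x, y, z normalised to -1 to 1, where 1 is 10 degrees. In form: [x, y, z, rx, ry, rz, x, y, z, rx, ry, rz, ...]. A call has 1 to 20 rows; each row shifts and turns the commanded pose from where the row before left it, along the tool's axes as they then stand; what a row does not reach is not made up. A row lasts 1/8 s, in which the tool goes at most 62.5 mm and 10.7 degrees, less where a joint would pass 70% of its speed; a pose out of reach is approached as far as the arm can. A call with a number of a shift or a turn outside -1 to 1 is refused whole. A call with a gripper value outside its range is refused whole. "gripper" is the closure, from -1 (fully open) to 1 (shut), so that 0 is half open, set as the call begins (left out, the last holds). The fingers move at their own pace and stop on an object; "grip_force" is the grip in N (left out, the last holds). Time passes only in rows, so rows that do not move let the fingers close. It gives the time, the measured TCP pose, the force and the opening at its end, in the units of the state.
- env.get_obs(): the state, without advancing time (a new reading comes with each control period).
- env.get_image(name): name is "side" or "top" or "wrist"; returns the picture (400x640x3 uint8, red, green, blue); there is no depth.
- env.camera_params(name): a dict with "fov_y" (degrees; the focal length in pixels is half the picture's height over the tangent of half this angle, whatever the lens; pixels are square), "cx", "cy" (the principal point, pixels), "pose" (4x4, takes a point from camera to world coordinates); the wrist camera has in their place "mount" (4x4, takes a point from camera to tool coordinates, whose origin is the TCP and whose axes are the tool frame's). Camera axes: x right, y up, looking along -z (the intrinsics and any distortion apply to the point x, -y, -z); pixel columns grow to the right and rows downward; lengths in m; the calibration is good to about 2 mm. The wrist camera is an equidistant fisheye: a pixel r from the principal point sees the ray r / f radians off the axis. A picture is of the moment at which its call begins: read the wrist's pose just before it. camera_params takes no time and is no camera call.
- env.finish_job(): hands the job in, once; it reports no verdict.
The state is a dict: "time_s": time; "joint_pos": joint angles; "dq": joint speeds; "joint_efforts": joint torques, N m; "tool_pos": TCP position; "tool_rot": TCP orientation; "force": force on the tool from outside, world axes, zero at the start; "torque": the same for the moment, N m; "opening": finger opening in m.
Only numpy, scipy, OpenCV 4.12 (cv2) and the standard library are available. Lean on these libraries where they do the work, as an engineer would, in place of code of your own. Each camera call takes 0.05 s, during which the arm holds its last target.

## Working session

There is one attempt and no reset: what is moved stays moved. The work goes in short steps, Python scripts to look and compute and a tool call to move; the robot and the scene stay as the last step left them, time stands still between calls to the robot, and variables do not carry over. Pictures are saved under pics/ and viewed, and the job is handed in when it is done.

Besides the shell and the picture viewer there is one more tool, called as name(argument=value, ...), one argument or row to a line, values as JSON. move_arm: Moves the arm, as the interface text tells. Its arguments: {"type":"object","properties":{"moves":{"type":"array","items":{"type":"number","minimum":-1,"maximum":1}},"gripper":{"type":"number"},"grip_force":{"type":"number"}},"required":["moves"]}

```bash
mkdir -p pics; ls
python3 - <<'E'
from cell import env
import cv2, numpy as np
np.set_printoptions(precision=4,suppress=True)
o=env.get_obs(); print(o['time_s'],o['tool_pos'],o['tool_rot'],o['opening'],env.pinch_z)
for n in ('top','side','wrist'):
    p=env.camera_params(n); print(n,p)
    cv2.imwrite(f'pics/{n}0.png',env.get_image(n)[:,:,::-1])
E
```

```text
pics
0.0 [0.2927 0.6628 0.2304] [[ 0.4039 -0.0005 -0.9148]
 [ 0.9148 -0.0015  0.4039]
 [-0.0016 -1.     -0.0002]] 0.08547535034063601 0.0187
top {'fov_y': 46.638115190859594, 'cx': 315.47657160136293, 'cy': 198.7911156313675, 'pose': array([[-0.0066,  0.982 , -0.1888,  0.3029],
       [-0.9999, -0.0042,  0.0132, -0.0082],
       [ 0.0122,  0.1889,  0.9819,  1.2778],
       [ 0.    ,  0.    ,  0.    ,  1.    ]])}
side {'fov_y': 42.275000071264785, 'cx': 328.04517661626255, 'cy': 197.70016563367048, 'pose': array([[ 0.9585,  0.1645, -0.2328,  0.1709],
       [-0.2848,  0.519 , -0.8059, -1.285 ],
       [-0.0117,  0.8388,  0.5443,  0.9607],
       [ 0.    ,  0.    ,  0.    ,  1.    ]])}
wrist {'fov_y': 65.70646984690485, 'cx': 323.68578979993583, 'cy': 200.5292233752066, 'mount': array([[ 1.    ,  0.001 , -0.0003,  0.0013],
       [-0.0006,  0.3151, -0.9491, -0.1433],
       [-0.0008,  0.9491,  0.3151,  0.0808],
       [ 0.    ,  0.    ,  0.    ,  1.    ]])}
```

View pics/top0.png

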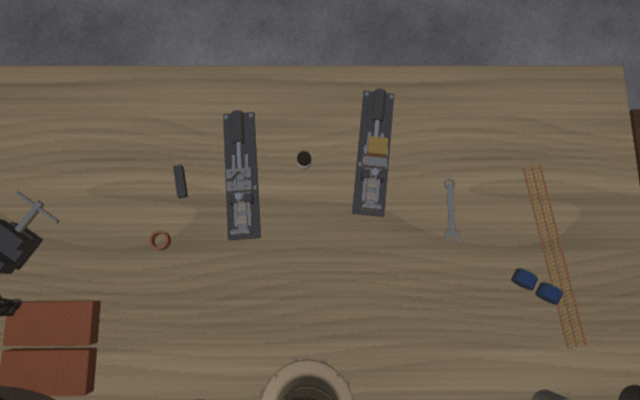

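View pics/side0.png

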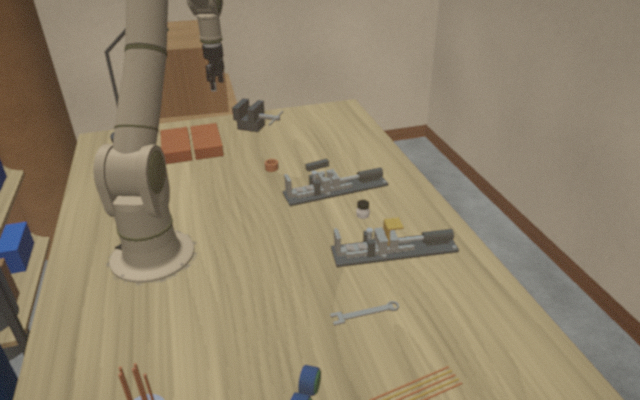

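View pics/wrist0.png

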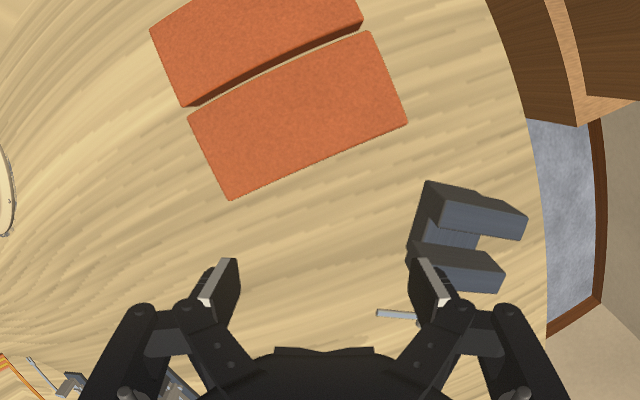

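The top view shows the empty jig at about (240,175), with its lug end at the bottom (240,230). The brass jig is at (375,150), the pot at (304,158), the collar at (160,240) and the offcut at (181,181). Next I measure the base plate.

```bash
cat > h.py <<'E'
import numpy as np, cv2
from cell import env
np.set_printoptions(precision=4,suppress=True)
def ray(n,u,v):
    p=env.camera_params(n); f=200/np.tan(np.radians(p['fov_y']/2)); P=p['pose']
    d=P[:3,:3]@np.array([(u-p['cx'])/f,-(v-p['cy'])/f,-1]); return P[:3,3],d
def onz(n,u,v,z):
    o,d=ray(n,u,v); return o+d*(z-o[2])/d[2]
def proj(n,X):
    p=env.camera_params(n); f=200/np.tan(np.radians(p['fov_y']/2)); P=p['pose']
    c=P[:3,:3].T@(np.array(X)-P[:3,3]); return p['cx']+f*c[0]/-c[2],p['cy']-f*c[1]/-c[2]
E
python3 - <<'E'
from h import *
im=cv2.imread('pics/top0.png')
hsv=cv2.cvtColor(im,cv2.COLOR_BGR2HSV)
sub=im[90:260,200:290]
b=im[:,:,0].astype(int);r=im[:,:,2].astype(int)
m=((r-b)<14).astype(np.uint8)*255
k=m.copy(); k[:, :205]=0;k[:,275:]=0;k[:95]=0;k[250:]=0
k=cv2.morphologyEx(k,cv2.MORPH_OPEN,np.ones((3,3)))
cs,_=cv2.findContours(k,cv2.RETR_EXTERNAL,cv2.CHAIN_APPROX_NONE)
c=max(cs,key=cv2.contourArea); h=cv2.convexHull(c)
# plate corners by world points
W=np.array([onz('top',u,v,.012)[:2] for u,v in c[:,0]])
rr=cv2.minAreaRect((W*1000).astype(np.float32)); print(rr); print(cv2.boxPoints(rr))
q=cv2.approxPolyDP(h,4,True)[:,0]; print(q.tolist()); 
for u,v in q: print(onz('top',u,v,.012))
big=cv2.resize(im[95:255,195:285],None,fx=3.7,fy=3.7,interpolation=cv2.INTER_CUBIC)
mb=cv2.resize(cv2.cvtColor(k,cv2.COLOR_GRAY2BGR)[95:255,195:285],None,fx=3.7,fy=3.7)
cv2.imwrite('pics/topz.png',np.hstack([big,mb]))
E
```

```text
((621.1401977539062, 183.59326171875), (369.52593994140625, 88.6917495727539), 3.8591201305389404)
[[433.8115 215.4034]
 [439.7808 126.9128]
 [808.4689 151.7831]
 [802.4996 240.2738]]
[[240, 111], [253, 113], [259, 237], [228, 239], [223, 115]]
[0.8045 0.1903 0.012 ]
[0.7983 0.1528 0.012 ]
[0.4407 0.1297 0.012 ]
[0.4357 0.2141 0.012 ]
[0.7924 0.2387 0.012 ]
```

View pics/topz.png

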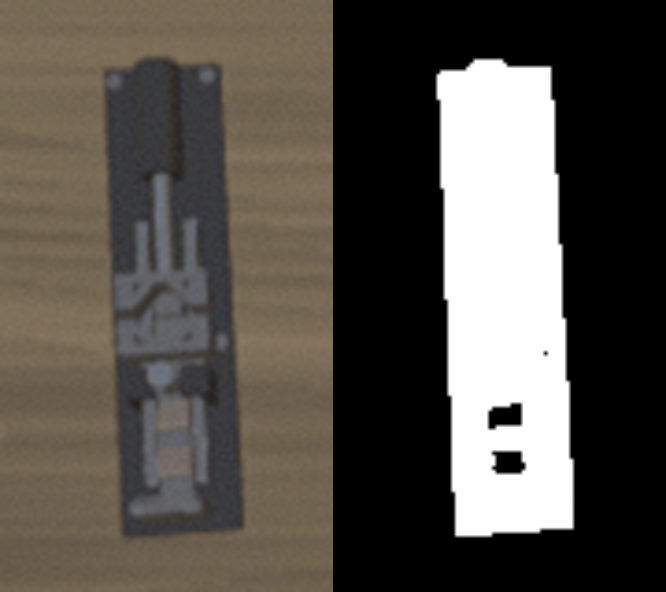

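The mask shows the V-notched empty jig. Its plate measures 369×89 mm at 3.9°, against a true 365×90 (the barrel sticks out a little). That puts the origin near (0.592, 0.182) and the lug face near (0.443, 0.172). I move to a point before the lug with the fingers shut.

move_arm(
  moves=[-0.78, 0, -0.584, 0, 0, 0, -0.78, 0, -0.584, 0, 0, 0, -0.78, 0, -0.584, 0, 0, 0, -0.78, 0, -0.584, 0, 0, 0, -0.78, 0, -0.584, 0, 0, 0, -0.78, 0, -0.584, 0, 0, 0, -0.78, 0, -0.584, 0, 0, 0, -0.78, 0, -0.584, 0, 0, 0, -0.78, 0, -0.584, 0, 0, 0, -0.78, 0, -0.584, 0, 0, 0, -0.78, 0, -0.584, 0, 0, 0, -0.78, 0, -0.584, 0, 0, 0, -0.78, 0, -0.584, 0, 0, 0, 0, 0, 0, 0, -0.92, 0, 0, 0, 0, 0, -0.92, 0, 0, 0, 0, 0, -0.92, 0, 0, 0, 0, 0, 0, 0],
  gripper=1,
)

```text
time_s: 2.28
tool_pos: [0.4068, 0.1693, 0.2313]
tool_rot: [[-0.064, -0.0, -0.998], [0.998, 0.0, -0.064], [0.0, -1.0, 0.0]]
force: [0.1, -0.8, 1.2]
opening: 0.0002
```

Run:
```python
from h import *
o=env.get_obs(); print(o['time_s'],o['tool_pos'],o['tool_rot'],o['opening'],o['joint_pos'],o['force'])
np.savez('w1.npz',p=o['tool_pos'],R=o['tool_rot'])
for n in ('wrist','side'):
    cv2.imwrite(f'pics/{n}1.png',env.get_image(n)[:,:,::-1])
```

```text
2.275 [0.4068 0.1693 0.2313] [[-0.0644 -0.0001 -0.9979]
 [ 0.9979  0.0001 -0.0644]
 [ 0.0001 -1.      0.0001]] 0.0002398875255006711 [-0.4561  0.2635 -0.0834  2.2204  0.0352  0.6589  1.0708] [ 0.1483 -0.8425  1.157 ]
```

View pics/wrist1.png

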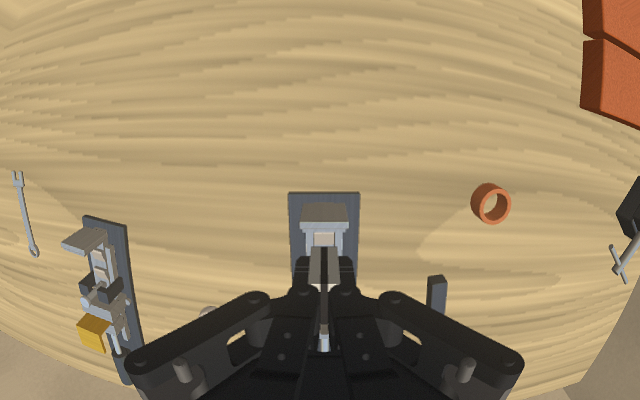

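The wrist view shows the plate's near edge at row 192, columns 289–360. The lug top is at about (300–347, 205–222), and the shut fingers are at (324,265). I measure the lug from its top edge and the plate from its corners.

```bash
cat >> h.py <<'E'
def wonz(u,v,z,p,R):
    c=env.camera_params('wrist'); f=200/np.tan(np.radians(c['fov_y']/2)); M=c['mount']
    dx,dy=u-c['cx'],v-c['cy']; r=np.hypot(dx,dy); t=r/f
    d=np.array([np.sin(t)*dx/r,-np.sin(t)*dy/r,-np.cos(t)])
    d=R@M[:3,:3]@d; o=p+R@M[:3,3]
    return o+d*(z-o[2])/d[2]
def wproj(X,p,R):
    c=env.camera_params('wrist'); f=200/np.tan(np.radians(c['fov_y']/2)); M=c['mount']
    q=M[:3,:3].T@(R.T@(np.array(X)-p)-M[:3,3]); a=np.hypot(q[0],q[1]); t=np.arctan2(a,-q[2])
    return c['cx']+f*t*q[0]/a, c['cy']-f*t*q[1]/a
E
python3 - <<'E'
from h import *
im=cv2.imread('pics/wrist1.png')
cv2.imwrite('pics/wz1.png',cv2.resize(im[180:280,275:375],None,fx=6,fy=6,interpolation=cv2.INTER_CUBIC))
w=np.load('w1.npz');p,R=w['p'],w['R']
O=np.array([.5915,.1816,0]);a=np.radians(3.86);ex=np.array([np.cos(a),np.sin(a),0]);ey=np.array([-ex[1],ex[0],0])
for nm,x,y,z in [('plateL',-.155,.045,.012),('plateR',-.155,-.045,.012),('lugtopL',-.149,.025,.088),('lugtopR',-.149,-.025,.088)]:
    X=O+x*ex+y*ey+[0,0,z]; print(nm,X,'wrist',np.array(wproj(X,p,R)),'side',np.array(proj('side',X)))
for u,v in [(289,192),(360,192)]: print(wonz(u,v,.012,p,R))
E
```

```text
plateL [0.4338 0.2161 0.012 ] wrist [359.2437 192.6006] side [280.497  190.0029]
plateR [0.4399 0.1263 0.012 ] wrist [286.0253 192.8912] side [287.9884 203.4308]
lugtopL [0.4412 0.1965 0.088 ] wrist [347.4977 220.5272] side [282.4714 173.3866]
lugtopR [0.4445 0.1466 0.088 ] wrist [297.4988 220.7137] side [286.738  180.5648]
[0.4385 0.1299 0.012 ]
[0.433  0.2169 0.012 ]
```

View pics/wz1.png

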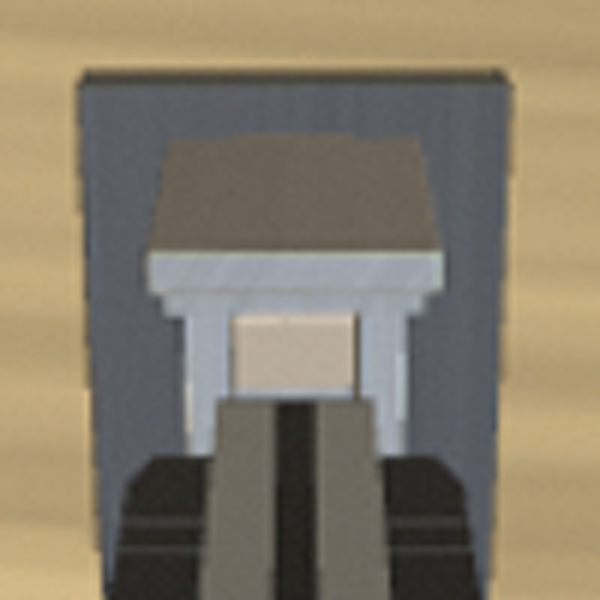

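Run:
```python
from h import *
w=np.load('w1.npz');p,R=w['p'],w['R']
A=wonz(299.5,222,.088,p,R);B=wonz(348.8,222,.088,p,R);C=wonz(288.8,193.6,.012,p,R);D=wonz(359.8,193.6,.012,p,R)
print(A,B,np.linalg.norm(A-B),(A+B)/2); print(C,D,np.linalg.norm(C-D),(C+D)/2)
for q in (A+B,C+D): print('tool frame',R.T@(q/2-p))
print(wonz(324,246.5,.2313,p,R))
```

```text
[0.4458 0.1487 0.088 ] [0.4427 0.198  0.088 ] 0.04938248750962937 [0.4442 0.1733 0.088 ]
[0.4406 0.1297 0.012 ] [0.4351 0.2169 0.012 ] 0.08732436400359084 [0.4378 0.1733 0.012 ]
tool frame [ 0.0016  0.1433 -0.0376]
tool frame [ 0.002   0.2193 -0.0312]
[0.3991 0.17   0.2313]
```

The lug face centre is at x = 0.444, y = 0.173. Its measured width is 49.4 mm (50 given) and it stands 6.4 mm from the plate edge (6 given), so the measurement holds. The fingertip front is about 27 mm short of it, so I go down.

move_arm(
  moves=[0.04, 0.845, 0, 0, 0, 0, 0, 0.845, 0, 0, 0, 0, 0, 0.845, 0, 0, 0, 0, 0, 0.845, 0, 0, 0, 0, 0, 0.845, 0, 0, 0, 0, 0, 0, 0, 0, 0, 0, 0, 0, -0.2, 0, 0, 0, 0, 0, -0.2, 0, 0, 0, 0, 0, 0, 0, 0, 0],
)

```text
time_s: 3.5
tool_pos: [0.4243, 0.1725, 0.0634]
tool_rot: [[-0.065, 0.003, -0.998], [0.998, 0.001, -0.065], [0.001, -1.0, -0.003]]
force: [0.4, -0.1, 0.5]
opening: 0.0003
```

Run:
```python
from h import *
o=env.get_obs(); print(o['time_s'],o['tool_pos'],o['opening'],o['force'])
np.savez('w2.npz',p=o['tool_pos'],R=o['tool_rot'])
a=env.get_image('wrist')[:,:,::-1]; b=env.get_image('side')[:,:,::-1]
cv2.imwrite('pics/w2.png',np.vstack([cv2.resize(a[150:350,200:450],None,fx=1.6,fy=1.6),cv2.resize(b[130:230,230:430],(400,200))]))
```

```text
3.5 [0.4243 0.1725 0.0634] 0.0003311213767516783 [ 0.406  -0.1269  0.4907]
```

View pics/w2.png

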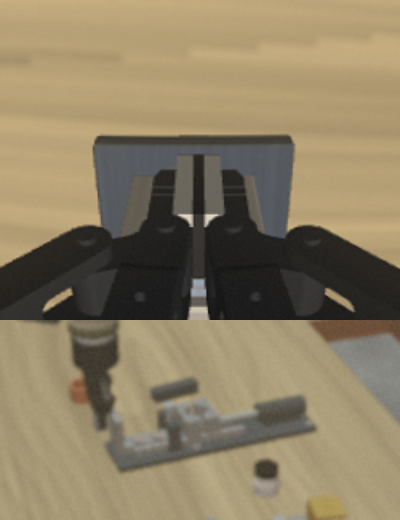

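The fingers are centred in front of the lug with about 9 mm of gap, and the side view shows them upright just before it. I push 20 mm first to find the contact.

move_arm(
  moves=[0, 0, -0.1, 0, 0, 0, 0, 0, -0.05, 0, 0, 0, 0, 0, -0.05, 0, 0, 0],
)

```text
time_s: 3.98
tool_pos: [0.4308, 0.1727, 0.0622]
tool_rot: [[-0.066, -0.0, -0.998], [0.998, -0.0, -0.066], [-0.0, -1.0, 0.0]]
force: [0.5, 0.1, -0.1]
opening: 0.0001
```

move_arm(
  moves=[0, 0, -0.05, 0, 0, 0],
)

```text
time_s: 4.1
tool_pos: [0.4322, 0.1727, 0.0622]
tool_rot: [[-0.066, -0.001, -0.998], [0.998, -0.0, -0.066], [-0.0, -1.0, 0.001]]
force: [-4.8, 1.8, 3.6]
opening: 0.0001
```

move_arm(
  moves=[0, 0, -0.05, 0, 0, 0],
)

```text
time_s: 4.22
tool_pos: [0.4331, 0.1727, 0.0622]
tool_rot: [[-0.067, -0.003, -0.998], [0.998, -0.001, -0.067], [-0.001, -1.0, 0.003]]
force: [-5.9, 0.6, 4.4]
opening: 0.0001
```

move_arm(
  moves=[0, 0, -0.1, 0, 0, 0, 0, 0, -0.1, 0, 0, 0],
)

```text
time_s: 4.47
tool_pos: [0.4403, 0.1732, 0.0621]
tool_rot: [[-0.067, -0.004, -0.998], [0.998, -0.002, -0.067], [-0.001, -1.0, 0.004]]
force: [-10.4, 1.9, 7.7]
opening: 0.0002
```

Contact is at TCP x ≈ 0.432. The aim is a travel of about 48–50 mm, i.e. TCP x ≈ 0.481. I push on in two parts.

move_arm(
  moves=[0, 0, -0.1, 0, 0, 0, 0, 0, -0.1, 0, 0, 0, 0, 0, -0.1, 0, 0, 0, 0, 0, -0.1, 0, 0, 0, 0, 0, -0.1, 0, 0, 0, 0, 0, -0.1, 0, 0, 0, 0, 0, 0, 0, 0, 0],
)

```text
time_s: 5.35
tool_pos: [0.4637, 0.1747, 0.062]
tool_rot: [[-0.067, -0.005, -0.998], [0.998, -0.002, -0.067], [-0.001, -1.0, 0.005]]
force: [-9.0, 1.6, 6.0]
opening: -0.0001
```

Run:
```python
from h import *
o=env.get_obs(); print(o['time_s'],o['tool_pos'],o['opening'],o['force'],o['dq'])
```

```text
5.35 [0.4637 0.1747 0.062 ] -6.833708614496533e-05 [-9.0342  1.5819  5.9955] [-0.0009 -0.0014  0.0014  0.0028  0.0011 -0.0054 -0.0016]
```

Travel is about 32 mm and steady. Another 16 mm should bring it to about 48.

move_arm(
  moves=[0, 0, -0.1, 0, 0, 0, 0, 0, -0.1, 0, 0, 0, 0, 0, -0.1, 0, 0, 0, 0, 0, -0.1, 0, 0, 0, 0, 0, 0, 0, 0, 0],
)

```text
time_s: 5.98
tool_pos: [0.4788, 0.1757, 0.062]
tool_rot: [[-0.067, -0.006, -0.998], [0.998, -0.002, -0.067], [-0.002, -1.0, 0.006]]
force: [-12.2, 0.7, 8.4]
opening: 0.0001
```

Run:
```python
from h import *
o=env.get_obs(); print(o['time_s'],o['tool_pos'],o['force'])
a=env.get_image('top')[:,:,::-1]; b=env.get_image('side')[:,:,::-1]
cv2.imwrite('pics/p3.png',np.vstack([cv2.resize(a[90:260,200:290],None,fx=2,fy=2,interpolation=2).transpose(1,0,2)[::-1],cv2.resize(b[140:220,260:430],(340,160),interpolation=2)]).repeat(2,0).repeat(2,1))
```

```text
5.975 [0.4788 0.1757 0.062 ] [-12.1559   0.6626   8.4103]
```

View pics/p3.png

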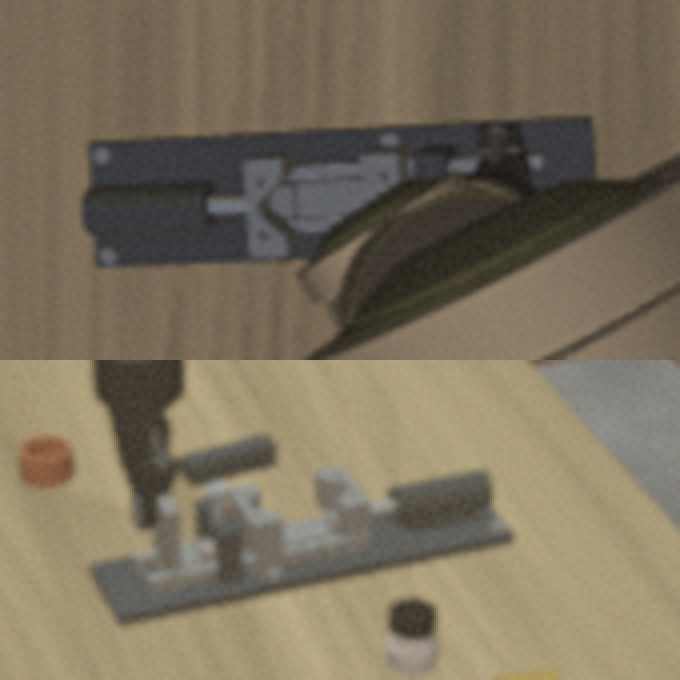

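Travel is about 47 mm. The jaws are open, the lug is still clear of the bridge, and the force agrees with being on the second ramp. I back off gently and watch the force.

move_arm(
  moves=[0, 0, 0.1, 0, 0, 0, 0, 0, 0.1, 0, 0, 0, 0, 0, 0.1, 0, 0, 0, 0, 0, 0.1, 0, 0, 0, 0, 0, 0, 0, 0, 0],
)

```text
time_s: 6.7
tool_pos: [0.4668, 0.1751, 0.0623]
tool_rot: [[-0.066, 0.0, -0.998], [0.998, 0.0, -0.066], [0.0, -1.0, -0.0]]
force: [-0.3, -0.4, 0.9]
opening: -0.0001
```

move_arm(
  moves=[0, 0, 0.1, 0, 0, 0, 0, 0, 0.2, 0, 0, 0, 0, 0, 0.2, 0, 0, 0, 0, 0, 0.2, 0, 0, 0, 0, 0, 0, 0, 0, 0],
)

```text
time_s: 7.32
tool_pos: [0.4378, 0.1732, 0.0623]
tool_rot: [[-0.066, -0.001, -0.998], [0.998, -0.0, -0.066], [-0.0, -1.0, 0.001]]
force: [0.4, -0.6, -0.1]
opening: -0.0001
```

Run:
```python
from h import *
o=env.get_obs(); print(o['time_s'],o['tool_pos'],o['force'])
a=env.get_image('wrist')[:,:,::-1]; b=env.get_image('side')[:,:,::-1]
cv2.imwrite('pics/p4.png',np.vstack([cv2.resize(a[150:350,200:450],(500,400)),cv2.resize(b[140:220,260:430],(500,200),interpolation=2)]))
```

```text
7.325 [0.4378 0.1732 0.0623] [ 0.3855 -0.5981 -0.1485]
```

View pics/p4.png

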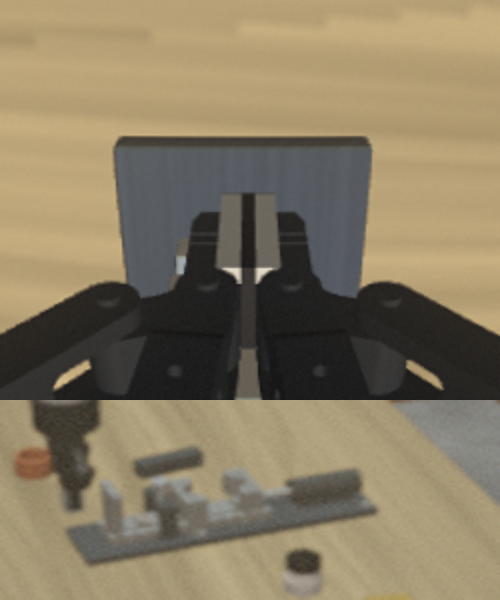

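The force fell to zero at TCP x ≈ 0.467, which is the caught position. The side view shows the lug staying forward with the jaws open. I raise the tool clear and measure again.

move_arm(
  moves=[0, 0, 0.5, 0, 0, 0, 0, -0.85, 0.2, 0, 0, 0, 0, -0.85, 0, 0, 0, 0, 0, -0.85, 0, 0, 0, 0, 0, -0.85, 0, 0, 0, 0, 0, -0.85, 0, 0, 0, 0, 0, 0, 0, 0, 0, 0],
)

```text
time_s: 8.3
tool_pos: [0.4121, 0.1719, 0.2345]
tool_rot: [[-0.065, 0.005, -0.998], [0.998, 0.002, -0.065], [0.002, -1.0, -0.005]]
force: [-0.3, -0.2, -1.5]
opening: -0.0003
```

Run:
```python
from h import *
o=env.get_obs(); print(o['time_s'],o['tool_pos'],o['force'])
np.savez('w5.npz',p=o['tool_pos'],R=o['tool_rot'])
a=env.get_image('wrist')[:,:,::-1]; b=env.get_image('side')[:,:,::-1];c=env.get_image('top')[:,:,::-1]
cv2.imwrite('pics/top5.png',c)
cv2.imwrite('pics/wz5.png',cv2.resize(a[180:280,275:375],None,fx=5,fy=5,interpolation=cv2.INTER_CUBIC))
cv2.imwrite('pics/s5.png',cv2.resize(b[130:330,260:460],(600,600),interpolation=2))
```

```text
8.3 [0.4121 0.1719 0.2345] [-0.2622 -0.2067 -1.4979]
```

View pics/wz5.png

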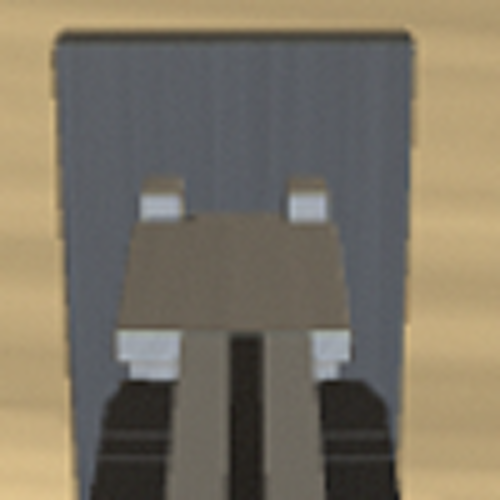

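View pics/s5.png

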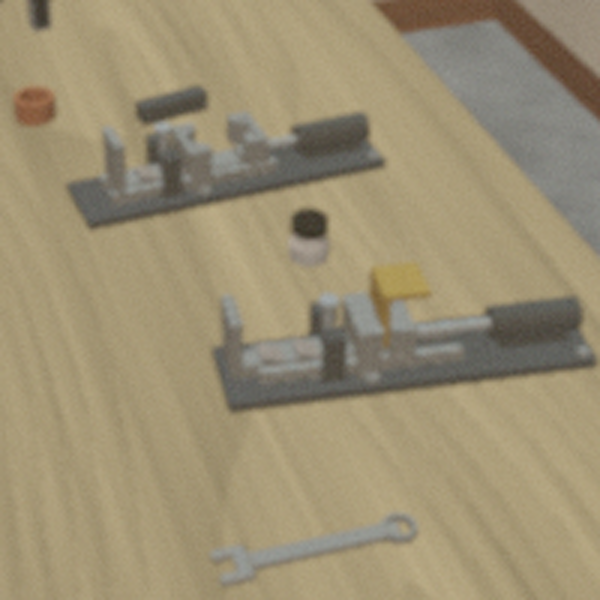

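View pics/top5.png

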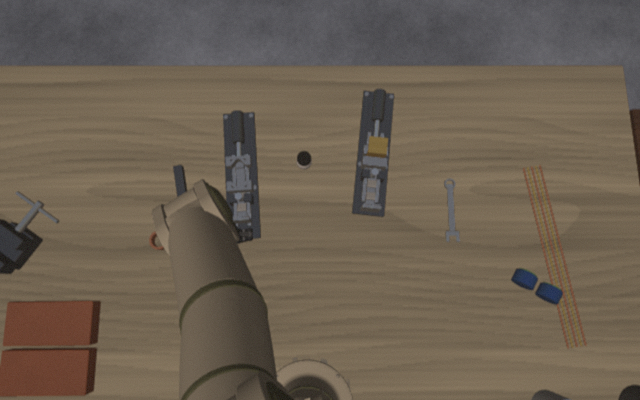

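Run:
```python
from h import *
w=np.load('w5.npz');p,R=w['p'],w['R']
L=(wonz(298,246,.088,p,R)+wonz(345,246,.088,p,R))/2; P=(wonz(286.6,188,.012,p,R)+wonz(357,188,.012,p,R))/2
print(L,P,'travel',(L-P)[0]-.0064)
o=env.get_obs();print(o['time_s'],o['force'])
env.finish_job()
```

```text
[0.479  0.1753 0.088 ] [0.4381 0.1729 0.012 ] travel 0.034477036522336316
8.45 [ 0.5146  0.1794 -1.0989]
the job is handed in; nothing more can be done
```

I opened the empty V-notch jig to its middle position and handed the job in at 8.45 s. No verdict is reported.

With the fingers shut, I pushed the lug to about 47 mm of travel. That is past the first tooth and well short of the second. I then backed off along the slide.

Last checks:
- **Caught on the pin:** the contact force fell to zero at the 35 mm position. After I raised the tool clear, the wrist camera put the lug at 34.5 mm of travel, inside the 31–38.5 mm band. I inferred that the pin had dropped from the slide staying there; I did not measure its height.
- **Other things:** in the last side and top pictures the brass jig, pot and spanner look unmoved. The arm partly hid the collar and offcut in the top view, but they look in place in the side view. I judged these by eye and did not measure them.
- **Force readings:** a vertical force of 6–8 N showed at the wrist during the push, which I did not look into. It went away on release.

No check failed or disagreed.

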